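# Balance the lamp boom on the microscope stand's saddle

## Task

Find the point where the weighted lamp boom balances by lifting it a little at trial points on its rack. Then carry it level to the stand and lower it gently between the stand's blue forks so that it rests level, balanced on the narrow brass saddle alone, and let go; do not let it tip over and leave the rock, dish and lens where they are.

Things in the scene. Friction and masses are not known exactly. Their poses are not given: they have to be found in the camera images.
- boom: Sizes in mm. Lamp boom, 370 long: dark steel square tube 280 x 24 x 24, mass 0.55 to 0.65 kg. Origin: middle of the tube's underside; x along the tube to the lamp, z up. Starts level on the rack's forks, along the rack's x, up to 12 off its middle lengthwise. Sealed ballast hides the balance point: on the tube's axis, within 75 of its middle. Gripped far from there it may turn in the jaws.
- lamp (a point): Middle of the black finned lamp head (36 long, 50 wide, 49 high with fins) at the boom's +x end, 164 from the boom's origin and 14 above its underside. At the other end sits an aluminium counterweight cylinder, diameter 40, 34 long, from 141 to 175 of the origin.
- rack: Fixed grey rack: base 270 x 80 x 10 with two U forks 115 either side of its middle along its x. Each is 10 thick, floor 50 above the table, channel 30 wide (tube has 3 play each side), cheeks with flared lips to 27 above the floor, 53 wide overall; 220 free between them. Origin: middle of its underside on the table; x along the row of forks, z up.
- stand: Fixed stand: white base 140 (x) x 100 x 10 with a brass-topped saddle post in its middle (20 along x, 14 wide: fingers pass either side) and a blue U fork centred 47 either side of it along x. The 84 gap between forks leaves room for fingers only near the saddle. Origin: middle of its underside on the table; z up, the boom must lie along x (either way round).
- saddle (a point): Middle of the brass saddle's flat top when unloaded, 80 above the stand's origin; axes as the stand. The brass pad is sprung, 4 N per mm: it sinks 1.5 under the boom's weight and stops hard at 5. The boom's balance point must lie above its 20 length.
- fork (a point): Middle of the floor of the stand's +x blue fork, 72 above the table (8 below the saddle top, so a level boom clears it; an unbalanced one tips about 0.15 rad until it meets a fork). Both forks: 10 thick along x, channel 30 wide (3 play each side of the tube), cheeks with flared lips to 27 above this floor, 53 wide overall.
- rock: Bystander: brownish rock specimen about 48 across, 28 high, on the table between rack and stand; leave it alone. Origin: middle of its underside.
- dish: Bystander: shallow white dish, 64 across, 16 high; leave it alone. Origin: middle of its underside.
- lens: Bystander: black lens ring, 40 across, 14 high; leave it alone. Origin: middle of its underside.
Things that resemble listed ones, but are neither listed nor needed, are in the scene too. Of the things that look like the stand, the smaller one is meant.

How it is judged:
By the outcome, as a careful person would: the job done as asked, in the order asked, and still so for the second after the job is handed in, with the robot touching nothing.
It also fails if it takes over 58 s, if anything falls off the work surface, if the arm or the gripper's body presses on something with over 40 N, if the wrist force passes 120 N, or if a joint passes its speed limit or range.

## Robot

A 7-joint arm with a two-finger parallel gripper is mounted at the origin on the work surface. World frame = base frame: x ahead of the robot, y to its left, z up, the work surface at z = 0. Lengths are in m, angles in rad, forces in N, time in s.
With the tool pointing down it reaches from about 0.425 to 0.925 m from the base axis. Payload 6.8 kg.
Tool frame: the origin (TCP) lies on the front face of the gripper's body, between the roots of the fingers; the fingertips stand 73 mm ahead of it and the grasp point (between the pads) lies 54 mm ahead of it (env.nose_length is the distance from the TCP to the fingertips, in m); z points along the fingers, y is the direction in which the jaws open and shut (so a half turn about z gives the same grasp; the last joint's range is limited). The gripper opens to 85 mm and grips with 20 to 120 N. Pads are 22 mm wide; open, the fingers measure 114 mm over their backs; the gripper's body (76 mm by 85 mm) begins 54 mm behind the grasp point. The pads swing forward as they close: fully open they stand 13 mm farther back than shut.
Start: joints at [-1.263, 0.477, 0.022, 1.555, -0.011, 1.109, -0.083], TCP at [0.273, 0.618, 0.304] pointing down, gripper open.
Joint ranges: [-2.96, 2.96], [-0.34, 2.1], [-1.41, 1.46], [0.24, 2.44], [-1.37, 4.51], [0.17, 1.92], [-2.96, 2.96]. Speed limits (rad/s): [2.39, 2.39, 3.14, 3.14, 3.14, 3.14, 3.14].

## Interface

Orientations are given as a unit quaternion [w, x, y, z].
In Python, from cell import env, kin, camera, calibration, job gives the robot as it stands. The module is installed in compiled form; this text tells all that it offers. Calls block until the motion is done:
- env.reach(position, orientation): joint-space move of the TCP to a pose.
- env.movel(position, velocity=0.15, rot=None, stop_force=None): straight line of the TCP; rot=None keeps the orientation; velocity is the mean speed in m/s. With stop_force (N) it stops when the force on the tool has changed by that much, and returns True; else False.
- env.goto_joints(angles): joint-space move.
- env.grip(opening, f_grip=None): finger opening in m; f_grip is the grip in N (None keeps the last); returns when the fingers have stopped.
- env.dwell(seconds).
- kin.inverse_kinematics(position, orientation): joint angles nearest the present ones, or None.
- env.get_state(): the state.
- camera(name): name is "scene" or "top" or "wrist"; returns (picture, depth): 400x640x3 uint8, blue, green, red; 400x640 float32, m along the optical axis (not along the pixel's ray), 0 where there is no reading.
- calibration(name): a dict with "fx", "fy", "cx", "cy" (pixels), "k1" (the pictures are not rectified: a ray, as slopes to the right and down, at radius r is drawn at 1 + k1 r^2 times it, then the intrinsics apply), "rvec" (rotation vector, rad) and "tvec" (3), from world to camera coordinates, as OpenCV has them. Camera axes: x right, y down, z forward; pixel columns grow to the right and rows downward; lengths in m; the calibration is good to about 2 mm. A picture is of the moment at which its call begins: read the wrist's pose just before it. calibration takes no time and is no camera call; for the wrist camera it gives the pose at the moment of the call.
A pose or a line that the arm cannot do raises env.PlanningError and nothing moves.
- job.job_done(): hands the job in, once; it reports no verdict.
The state is a dict: "time": time; "qpos": joint angles; "joint_velocities": joint speeds; "joint_torque": joint torques, N m; "tcp_pos": TCP position; "orientation": TCP orientation; "force": force on the tool from outside, world axes, zero at the start; "torque": the same for the moment, N m; "opening": finger opening in m.
Only numpy, scipy, OpenCV 4.12 (cv2) and the standard library are available. Lean on these libraries where they do the work, as an engineer would, in place of code of your own. Each camera call takes 0.05 s, during which the arm holds its last target.

## Working session

There is one attempt and no reset: what is moved stays moved. The work goes in short steps, each a Python script; the robot and the scene stay as the last script left them, time stands still between calls to the robot, and variables do not carry over. Pictures are saved under pics/ and viewed, and the job is handed in when it is done.

```bash
mkdir -p pics; ls; cat > h.py <<'E'
import numpy as np, cv2
from cell import env, kin, camera, calibration, job
E
python3 - <<'E'
from h import *
s=env.get_state(); print(s)
for n in("scene","top","wrist"):
    c=calibration(n); p,d=camera(n); cv2.imwrite(f"pics/{n}0.png",p); np.savez(f"{n}0.npz",p=p,d=d,**{k:np.array(v) for k,v in c.items()})
    R=cv2.Rodrigues(np.array(c["rvec"],float))[0]; print(n,c["fx"],c["k1"],-R.T@np.array(c["tvec"]),R[2])
E
```

```text
pics
{'time': 0.0, 'qpos': array([-1.26309716,  0.47778916,  0.02234063,  1.55645066, -0.01152832,
        1.1092807 , -0.0831201 ]), 'joint_velocities': array([ 5.39781341e-05,  7.53384070e-05, -1.00292481e-03, -9.49925437e-04,
        2.95862602e-04,  1.97551099e-03,  1.04604669e-03]), 'joint_torque': array([ 4.83109379e-04, -5.96455622e+01,  1.60869732e+00, -2.81196535e+01,
        1.25420120e-02,  9.47022869e-03,  2.35962835e-05]), 'tcp_pos': array([0.27246154, 0.61706932, 0.30293327]), 'orientation': array([-1.32322886e-04,  2.06410913e-01,  9.78464984e-01, -8.90258475e-04]), 'force': array([-0.0704355 ,  0.25893231,  1.03842659]), 'torque': array([ 0.00343376, -0.03424204,  0.04342156]), 'opening': 0.08529364551790786}
scene 363.77764151142173 -0.061021484488241795 [1.40408056 0.0798743  0.7073528 ] [-0.8161732   0.00734325 -0.57776067]
top 416.22525816466947 -0.0038547353006790886 [0.35445786 0.07456855 1.11807439] [ 0.13481318  0.0040978  -0.99086256]
wrist 326.1008786021399 -0.05211019713249234 [0.2022993  0.64892562 0.37224312] [ 0.27719396 -0.12410572 -0.95276507]
```

View pics/scene0.png

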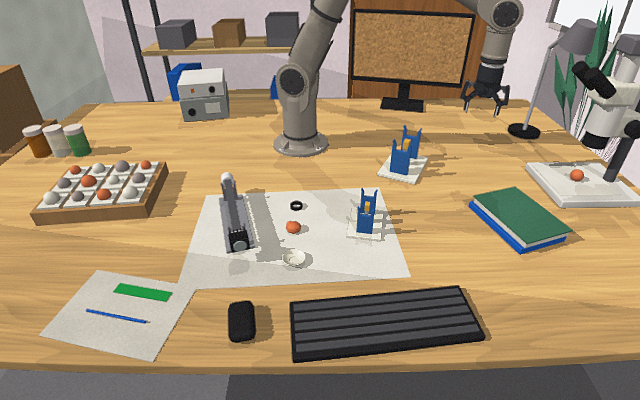

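View pics/top0.png

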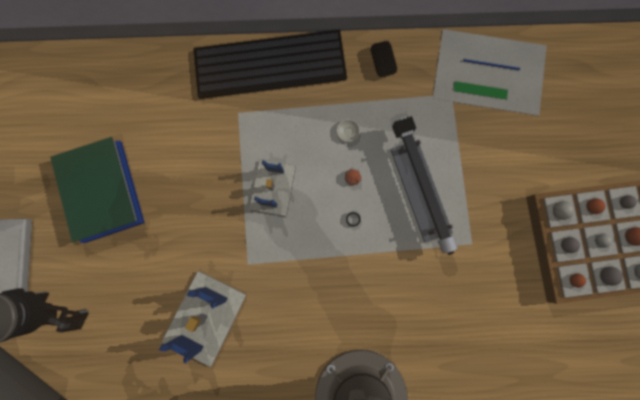

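View pics/wrist0.png

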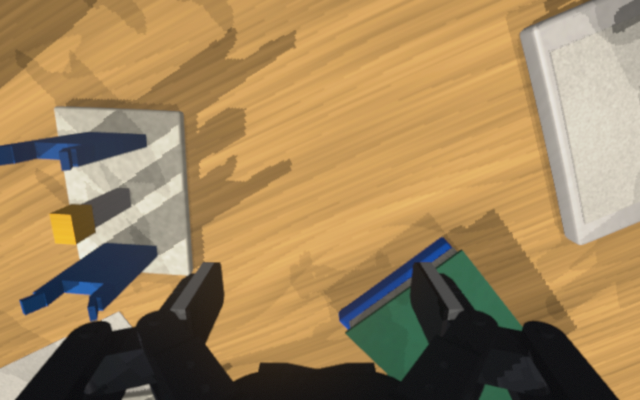

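The scene view shows two stand-like objects, one on the mat at scene (366,215) / top (270,188) and one off it at scene (403,158) / top (200,318). The one on the mat looks smaller. I'll measure both.

```bash
cat > h.py <<'E'
import numpy as np, cv2
try:
    from cell import env, kin, camera, calibration, job
except Exception as e: print(e)
def shot(n,name=None):
    c=calibration(n); p,d=camera(n)
    if name: cv2.imwrite(f"pics/{name}.png",p)
    return p,d,c
def load(f):
    z=np.load(f); return z["p"],z["d"],{k:z[k] for k in("fx","fy","cx","cy","k1","rvec","tvec")}
def slopes(c,uv):
    K=np.array([[c["fx"],0,c["cx"]],[0,c["fy"],c["cy"]],[0,0,1]],float)
    D=np.array([float(c["k1"]),0,0,0])
    return cv2.undistortPoints(np.array(uv,float).reshape(-1,1,2),K,D)[:,0]
def cam(c):
    R=cv2.Rodrigues(np.array(c["rvec"],float))[0]; return R,-R.T@np.array(c["tvec"],float).ravel()
def plane(c,uv,z):
    s=slopes(c,uv); R,o=cam(c); d=np.c_[s,np.ones(len(s))]@R
    return o+d*((z-o[2])/d[:,2])[:,None]
def cloud(c,d,mask=None):
    m=d>0
    if mask is not None: m&=mask>0
    v,u=np.nonzero(m); s=slopes(c,np.c_[u,v]); R,o=cam(c)
    return (np.c_[s,np.ones(len(s))]*d[v,u][:,None])@R+o,np.c_[u,v]
def proj(c,P):
    K=np.array([[c["fx"],0,c["cx"]],[0,c["fy"],c["cy"]],[0,0,1]],float)
    return cv2.projectPoints(np.array(P,float).reshape(-1,1,3),np.array(c["rvec"],float),np.array(c["tvec"],float),K,np.array([float(c["k1"]),0,0,0]))[0][:,0]
E
python3 - <<'E'
from h import *
p,d,c=load("top0.npz")
cv2.imwrite("pics/c1.png",cv2.resize(p[85:275,235:475],None,fx=3,fy=3,interpolation=cv2.INTER_CUBIC))
ps,ds,cs=load("scene0.npz")
cv2.imwrite("pics/c2.png",cv2.resize(ps[120:280,200:450],None,fx=3.2,fy=3.2,interpolation=cv2.INTER_CUBIC))
hsv=cv2.cvtColor(p,cv2.COLOR_BGR2HSV)
blue=cv2.inRange(hsv,(100,120,30),(125,255,255))
n,l,st,ce=cv2.connectedComponentsWithStats(blue)
for i in range(1,n):
    if st[i,4]>30:
        P,_=cloud(c,d,l==i); print("blue",st[i],ce[i].round(1),np.percentile(P,[2,50,98],axis=0).round(3).tolist())
br=cv2.inRange(hsv,(12,140,80),(28,255,255))
br[:, :]&=0
for (u,v) in ((268,184),(192,323),(353,177),(346,132),(353,219),(400,127),(448,244)):
    print(u,v,d[v,u],plane(c,[(u,v)],0.08).round(3))
P,_=cloud(c,d,np.pad(np.ones((60,60),bool),((250,90),(320,260))));print("table z",np.median(P[:,2]))
E
```

```text
blue [ 81 142  62 100 573] [123.1 198. ] [[0.417, 0.567, 0.011], [0.516, 0.607, 0.021], [0.674, 0.712, 0.026]]
blue [199 292  14   8  60] [204.8 296.1] [[0.262, 0.354, 0.1], [0.269, 0.369, 0.102], [0.278, 0.383, 0.107]]
blue [172 344  15  10  75] [178.5 348.6] [[0.141, 0.413, 0.099], [0.149, 0.431, 0.103], [0.159, 0.446, 0.107]]
268 184 1.0577482 [[0.54  0.218 0.08 ]]
192 323 0.9777627 [[0.204 0.407 0.08 ]]
353 177 1.105305 [[0.552 0.002 0.08 ]]
346 132 1.1464428 [[0.67  0.016 0.08 ]]
353 219 1.1171976 [[0.445 0.006 0.08 ]]
400 127 1.0664593 [[ 0.679 -0.124  0.08 ]]
448 244 1.028193 [[ 0.376 -0.226  0.08 ]]
table z 0.00024208211963072657
```

```bash
sleep 1
```

```text
(no output)
```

View pics/c1.png

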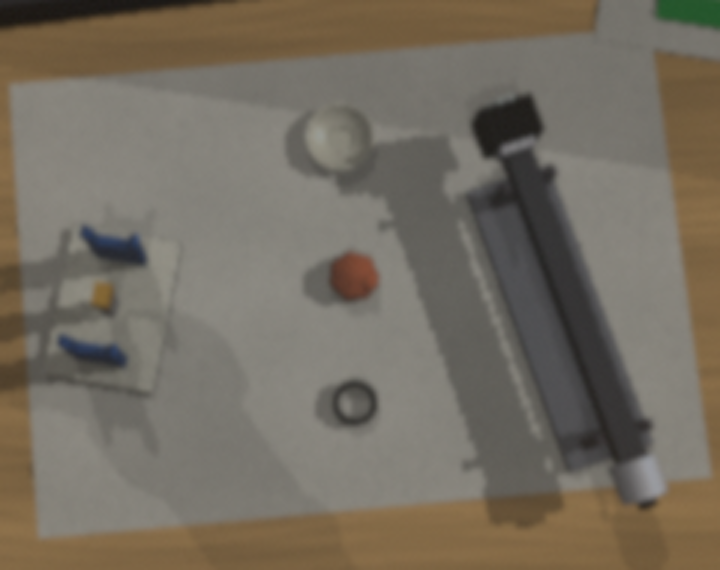

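View pics/c2.png

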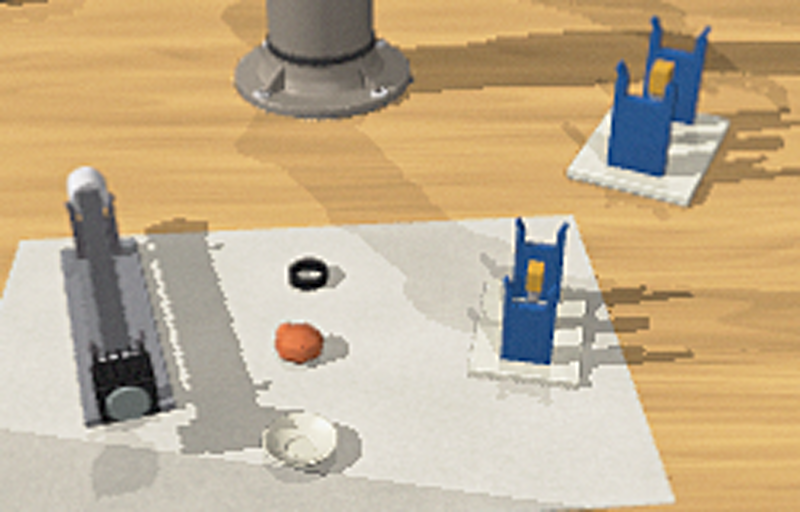

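The off-mat stand's forks are about 135 mm apart, so it is the larger look-alike. The stand on the mat (top 270,188) is the smaller one and the one meant. Next I'll look at it and at the boom from close up with the wrist camera.

```bash
cat >> h.py <<'E'
def down(yaw):
    "tool z down, tool x pointing along -(cos yaw, sin yaw)"
    x=-np.array([np.cos(yaw),np.sin(yaw),0]); z=np.array([0,0,-1.]); R=np.c_[x,np.cross(z,x),z]
    from scipy.spatial.transform import Rotation as Ro
    q=Ro.from_matrix(R).as_quat(); return np.array([q[3],q[0],q[1],q[2]])
E
python3 - <<'E'
from h import *
try:
    for n,pos,yaw in(("stand",[0.56,0.20,0.31],-0.15),("boom",[0.57,-0.16,0.33],0.32)):
        q=kin.inverse_kinematics(pos,down(yaw)); print(q)
        env.reach(pos,down(yaw)); env.dwell(0.2)
        s=env.get_state(); print(s["time"],s["tcp_pos"],s["qpos"].round(2))
        c=calibration("wrist"); p,d=camera("wrist"); cv2.imwrite(f"pics/w_{n}.png",p)
        np.savez(f"w_{n}.npz",p=p,d=d,**{k:np.array(v) for k,v in c.items()})
except env.PlanningError as e: print("PE",e)
E
```

```text
[-0.58535426  0.34016221  0.17519473  1.7575363  -0.06710384  1.04969022
  1.03423027]
2.1917 [0.55975524 0.20091277 0.30990001] [-0.59  0.34  0.17  1.76 -0.07  1.05  1.03]
[-0.0410189   0.32040161  0.26551885  1.74576562 -0.09345966  1.0877381
  2.14587576]
3.7917 [ 0.57036827 -0.15867211  0.32988217] [-0.04  0.32  0.26  1.75 -0.09  1.09  2.15]
```

View pics/w_stand.png

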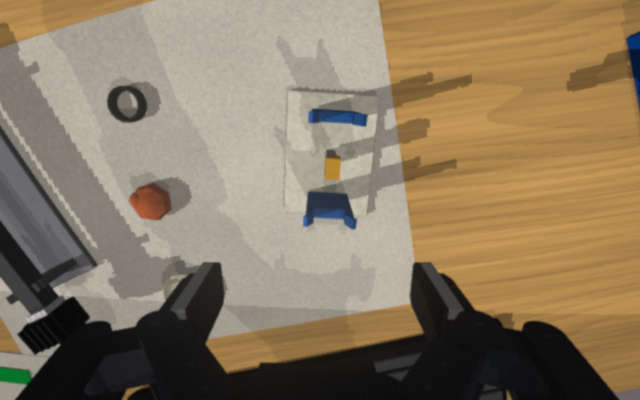

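View pics/w_boom.png

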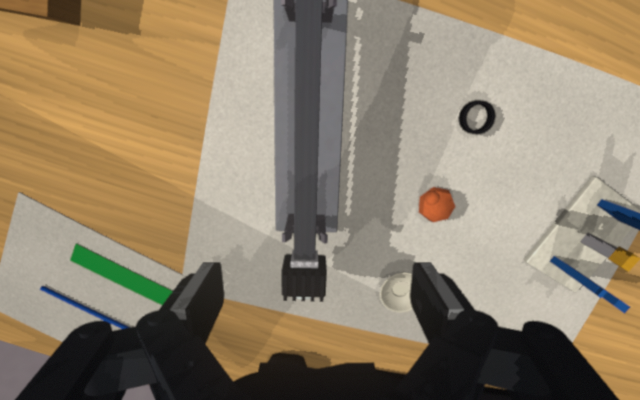

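The wrist views show the stand with its brass saddle at px (333,167) and forks at (338,117) and (330,205). The boom runs vertically at u≈308 with the lamp head at (304,278). Next I'll compute metric positions.

```bash
cat > m.py <<'E'
from h import *
np.set_printoptions(precision=4,suppress=True)
for f in("w_stand","top0","scene0"):
    p,d,c=load(f+".npz"); P,uv=cloud(c,d); hsv=cv2.cvtColor(p,cv2.COLOR_BGR2HSV)[uv[:,1],uv[:,0]].astype(int)
    near=np.hypot(P[:,0]-.54,P[:,1]-.21)<.12
    bl=near&(hsv[:,0]>100)&(hsv[:,0]<125)&(hsv[:,1]>110)&(P[:,2]>.03)
    br=near&(hsv[:,0]>12)&(hsv[:,0]<28)&(hsv[:,1]>140)&(P[:,2]>.07)
    print(f,"brass",br.sum(),P[br].mean(0) if br.any() else "", "top", P[br&(P[:,2]>.077)].mean(0), P[br].min(0),P[br].max(0))
    B=P[bl]; 
    if len(B)>20:
        _,lab,ce=cv2.kmeans(B[:,:2].astype(np.float32),2,None,(3,50,1e-5),5,cv2.KMEANS_PP_CENTERS)
        for k in(0,1):
            q=B[lab[:,0]==k]; print("  fork",len(q),ce[k],np.percentile(q[:,2],[2,50,98]))
            r=cv2.minAreaRect(q[q[:,2]>np.percentile(q[:,2],98)-.03][:,:2].astype(np.float32)*1000); print("   ",r)
        print("  axis yaw",np.arctan2(*(ce[0]-ce[1])[::-1]), ce.mean(0))
    w=near&(np.abs(P[:,2]-.010)<.004)
    r=cv2.minAreaRect(P[w][:,:2].astype(np.float32)*1000); print("  base z",np.median(P[w][:,2]),r)
for f in("w_boom","top0","scene0","w_stand"):
    p,d,c=load(f+".npz"); P,uv=cloud(c,d)
    u=np.array([np.cos(.32),np.sin(.32)]); o=np.array([.53,-.173]); a=(P[:,:2]-o)@u; b=(P[:,:2]-o)@[-u[1],u[0]]
    t=(np.abs(P[:,2]-.074)<.004)&(np.abs(a)<.12)&(np.abs(b)<.04)
    if t.sum()<50: print(f,t.sum()); continue
    L=cv2.fitLine(P[t][:,:2].astype(np.float32),cv2.DIST_HUBER,0,1e-4,1e-4).ravel(); L[:2]*=np.sign(L[0])
    print(f,"tube",t.sum(),"z",np.median(P[t][:,2]),"yaw",np.arctan2(L[1],L[0]),"pt",L[2:])
    n=np.array([-L[1],L[0]]); b2=(P[:,:2]-L[2:])@n; a2=(P[:,:2]-o)@L[:2]
    m=(P[:,2]>.045)&(P[:,2]<.12)&(np.abs(b2)<.04)&(np.abs(a2)<.25)
    print("   a range",np.percentile(a2[m],[0,1,99,100]),"y at x=.53",L[3]+(.53-L[2])*L[1]/L[0])
    for z0,z1 in((.08,.11),):
        mm=m&(P[:,2]>z0); 
        for s in(-1,1):
            k=mm&(a2*s>.1); print("   high",s,k.sum(),np.percentile(a2[k],[1,50,99]) if k.any() else "", np.percentile(P[k][:,2],[50,99]) if k.any() else "")
E
python3 m.py
```

```text
w_stand brass 327 [0.5471 0.2204 0.0947] top [0.5477 0.2205 0.0961] [0.5366 0.1385 0.0704] [0.5626 0.277  0.3218]
  fork 624 [0.5008 0.2286] [0.0635 0.072  0.0983]
    ((500.8299255371094, 227.7562713623047), (47.864112854003906, 9.254322052001953), 78.29170989990234)
  fork 429 [0.5926 0.2113] [0.0691 0.072  0.0982]
    ((586.1576538085938, 227.1014404296875), (30.44308853149414, 83.4368896484375), 18.7675724029541)
  axis yaw 2.955596 [0.5467 0.22  ]
  base z 0.009362116383957564 ((547.543212890625, 218.13473510742188), (100.64055633544922, 141.09298706054688), 78.09337615966797)
top0 brass 19 [0.5421 0.2163 0.0798] top [0.5422 0.2163 0.0803] [0.5351 0.2126 0.0756] [0.548  0.2209 0.0838]
  fork 9 [0.4972 0.2286] [0.0688 0.077  0.0999]
    ((496.1341552734375, 223.74314880371094), (41.50861358642578, 2.0596866607666016), 78.20430755615234)
  fork 12 [0.5902 0.2137] [0.0688 0.0717 0.0872]
    ((590.0552368164062, 214.84298706054688), (22.644916534423828, 3.8238704204559326), 87.08206939697266)
  axis yaw 2.9831538 [0.5437 0.2211]
  base z 0.009959188415682663 ((524.3511352539062, 203
[... 886 characters left out ...]
ube 888 z 0.0738565880701546 yaw 0.2939781 pt [ 0.5327 -0.1816]
   a range [-0.1885 -0.1812  0.1744  0.1805] y at x=.53 -0.18238354
   high -1 78 [-0.1792 -0.1655 -0.1467] [0.0816 0.0848]
   high 1 272 [0.1333 0.157  0.1785] [0.088  0.0966]
scene0 tube 366 z 0.0734418941050291 yaw 0.29737297 pt [ 0.5444 -0.1789]
   a range [-0.1784 -0.1725  0.1838  0.1847] y at x=.53 -0.18333623
   high -1 25 [-0.1758 -0.1567 -0.1412] [0.0821 0.0836]
   high 1 193 [0.1433 0.1651 0.1818] [0.0838 0.0945]
w_stand tube 1026 z 0.07334448977553326 yaw 0.085790075 pt [ 0.6221 -0.1519]
   a range [0.025  0.0371 0.1743 0.182 ] y at x=.53 -0.15985076
   high -1 0  
   high 1 1263 [0.1385 0.1557 0.1772] [0.0904 0.0938]
```

Stand: centre about (0.5475, 0.218), yaw about -0.207. Boom: yaw about 0.295, line through (0.530, -0.183), origin close to the projection of (0.53, -0.173) on that line. First trial lift is at the tube's middle.

```bash
cat >> h.py <<'E'
np.set_printoptions(precision=4,suppress=True)
BY=0.2955; BU=np.array([np.cos(BY),np.sin(BY)]); BN=np.array([-BU[1],BU[0]])
_pt=np.array([.53,-.183]); BO=_pt+BU*((np.array([.53,-.173])-_pt)@BU)   # boom origin estimate on rack
def wrench(n=20,dt=0.02):
    F=[];T=[]
    for _ in range(n):
        env.dwell(dt); s=env.get_state(); F.append(s["force"]);T.append(s["torque"])
    F=np.array(F);T=np.array(T); return np.r_[F.mean(0),T.mean(0)],np.r_[F.std(0),T.std(0)]
def bpos(a,z): return np.r_[BO+BU*a,z]
def tilt(c,d,a0=None):
    "slope of the tube top along boom axis, fit from wrist depth"
    P,_=cloud(c,d); r=P[:,:2]-BO; a=r@BU; b=r@BN
    m=(abs(b)<.009)&(a>-.135)&(a<.135)&(P[:,2]>.06)&(P[:,2]<.11)
    A=np.c_[a[m],np.ones(m.sum())]; k=np.linalg.lstsq(A,P[m][:,2],rcond=None)[0]
    for _ in range(3):
        g=abs(A@k-P[m][:,2])<.002; k=np.linalg.lstsq(A[g],P[m][:,2][g],rcond=None)[0]
    return k,g.sum(),a[m][g].min(),a[m][g].max()
E
python3 - <<'E'
from h import *
print("BO",BO)
env.reach(bpos(0,0.22),down(BY))
w0,s0=wrench(10); print("free",w0,s0)
c=calibration("wrist"); p,d=camera("wrist"); cv2.imwrite("pics/pre1.png",p); print("tilt",tilt(c,d))
env.movel(bpos(0,0.116),velocity=0.12,stop_force=15)
s=env.get_state(); print(s["time"],s["tcp_pos"])
w1,s1=wrench(10); print("low",w1)
c=calibration("wrist"); p,d=camera("wrist"); cv2.imwrite("pics/pre2.png",p); print("tilt",tilt(c,d))
E
```

```text
BO [ 0.5328 -0.1822]
free [ 0.0266  0.194   0.3166  0.0088 -0.023   0.0052] [0.4052 0.4866 0.7503 0.0231 0.019  0.0197]
tilt (array([0.0004, 0.0733]), np.int64(9336), np.float64(-0.13193061468025918), np.float64(0.13498856263869283))
5.6167 [ 0.5333 -0.1824  0.1166]
low [ 0.2324  0.036  -0.0685  0.0194 -0.0068 -0.0034]
tilt (array([0.0007, 0.0733]), np.int64(18348), np.float64(-0.10642333694913494), np.float64(0.036024045225671514))
```

View pics/pre2.png

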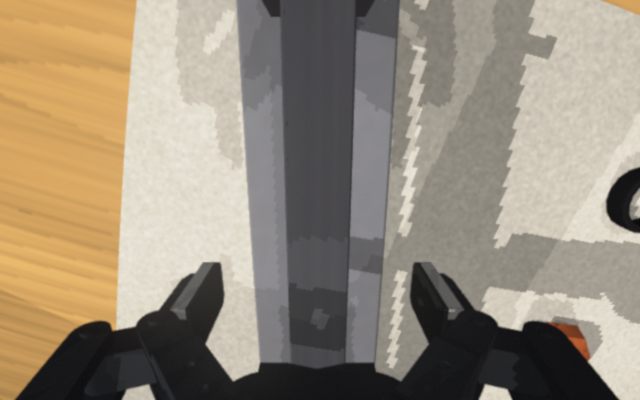

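The jaws straddle the tube, which sits centred between the fingers at u≈318. Now I'll grip it and lift it a little.

```bash
cat >> h.py <<'E'
def trial(a,dz=0.006,f=100):
    env.grip(0.0,f_grip=f)
    s=env.get_state(); p0=s["tcp_pos"].copy(); print("t",s["time"],"opening",s["opening"])
    env.movel(p0+[0,0,dz],velocity=0.03); env.dwell(0.2)
    w,sd=wrench(20)
    c=calibration("wrist"); p,d=camera("wrist"); k=tilt(c,d)
    m=w[3:5]@BN   # moment about boom's lateral axis
    print("wrench",w,"tilt",k,"t",env.get_state()["time"])
    # weight at offset e along BU: M = e*BU x (-W z) -> about BN: +e*W
    print("a_trial",a,"moment_lat",m,"moment_ax",w[3:5]@BU,"W",-w[2],"=> balance a",a+m/5.9, a+m/max(-w[2],1))
    return p0,w
E
python3 - <<'E'
from h import *
trial(0)
E
```

```text
t 6.425 opening 0.022432252404599024
wrench [-0.1563 -0.1133 -5.5238  0.0069 -0.038   0.0003] tilt (array([0.001 , 0.0792]), np.int64(18406), np.float64(-0.10686879893866297), np.float64(0.0351071404405042)) t 7.3667
a_trial 0 moment_lat -0.03832545287668175 moment_ax -0.0044158618534360355 W 5.52376143334815 => balance a -0.006495839470624025 -0.006938288942984151
```

```bash
cat >> h.py <<'E'
def regrip(a_new):
    s=env.get_state(); p=s["tcp_pos"].copy()
    env.movel([p[0],p[1],0.1166],velocity=0.03,stop_force=None)
    env.grip(0.05)
    env.movel(bpos(a_new,0.1166),velocity=0.1)
    w,sd=wrench(20); print("free",w, "lat",w[3:5]@BN)
E
python3 - <<'E'
from h import *
regrip(-0.035); trial(-0.035)
E
```

```text
free [ 0.0603 -0.0448 -0.0524 -0.0007  0.0004 -0.0042] lat 0.000612522982166554
t 9.2833 opening 0.02276534561315683
wrench [ 0.0548 -0.1579 -5.5665 -0.0521  0.1465  0.0025] tilt (array([-0.0019,  0.0791]), np.int64(16987), np.float64(-0.1349920525161942), np.float64(0.00044951265855902605)) t 10.225
a_trial -0.035 moment_lat 0.15527322952491093 moment_ax -0.007165703189235875 W 5.566514012069698 => balance a -0.008682503470354083 -0.007105840533548135
```

Both trials give a balance point at a ≈ -7 mm. I'll regrip there and confirm.

```bash
python3 - <<'E'
from h import *
regrip(-0.007); trial(-0.007,f=60)
s=env.get_state(); print(s["tcp_pos"],(s["tcp_pos"][:2]-BO)@BU,(s["tcp_pos"][:2]-BO)@BN,s["orientation"],down(BY))
E
```

```text
free [-0.054  -0.1871  0.021  -0.0067  0.0005  0.0084] lat 0.002387787104805908
t 12.075 opening 0.02328485098376314
wrench [ 0.1754  0.0342 -5.5059 -0.0009 -0.0027  0.0009] tilt (array([0.0005, 0.0792]), np.int64(18323), np.float64(-0.11399633111324604), np.float64(0.028159971546618322)) t 13.0167
a_trial -0.007 moment_lat -0.002349578378479515 moment_ax -0.0017014254414602875 W 5.505914927281489 => balance a -0.007398233623471104 -0.00742673713806174
[ 0.5261 -0.1843  0.1228] -0.007046465309764995 -0.00012009463553663308 [-0.     -0.1472  0.9891  0.    ] [ 0.     -0.1472  0.9891  0.    ]
```

```bash
python3 - <<'E'
from h import *
from scipy import ndimage
for f in("w_stand","scene0","top0"):
    p,d,c=load(f+".npz"); hsv=cv2.cvtColor(p,cv2.COLOR_BGR2HSV)
    u0=proj(c,[[.5475,.218,.08]])[0]; print(f,"pred px",u0)
    m=cv2.inRange(hsv,(14,150,60),(28,255,255)); x,y=u0.astype(int); k=np.zeros_like(m); k[y-16:y+16,x-14:x+14]=1; m*=k
    P,uv=cloud(c,d,m); ok=abs(P[:,2]-.08)<.0035
    r=cv2.minAreaRect(P[ok][:,:2].astype(np.float32)*1000); print(ok.sum(),P[ok].mean(0),r)
    # blue forks: upper parts
    mb=cv2.inRange(hsv,(100,110,30),(125,255,255)); P,uv=cloud(c,d,mb)
    yaw=-.207;U=np.array([np.cos(yaw),np.sin(yaw)]);N=np.array([-U[1],U[0]])
    r=P[:,:2]-[.5475,.218]; a=r@U;b=r@N; ok=(abs(a)<.06)&(abs(b)<.04)&(P[:,2]>.06)&(P[:,2]<.11)
    for s in(-1,1):
        k=ok&(a*s>0.03); fl=k&(abs(P[:,2]-.072)<.002)
        print("  fork",s,k.sum(),"a",np.percentile(a[k],[3,50,97]),"b",np.percentile(b[k],[2,98]),"floor",fl.sum(),b[fl].mean() if fl.any() else'',a[fl].mean() if fl.any() else '')
c=calibration("wrist"); p,d=camera("wrist"); cv2.imwrite("pics/grip3.png",p)
P,_=cloud(c,d); t=env.get_state()["tcp_pos"]; r=P[:,:2]-t[:2]; a=r@BU;b=r@BN
m=(abs(P[:,2]-.0792)<.003)&(abs(b)<.02)&(a<.02)&(a>-.1)
for lo in(-.1,-.07,-.04,-.02):
    k=m&(a>lo)&(a<lo+.02); print(lo,k.sum(),np.percentile(b[k],[1,99]) if k.any() else'')
E
```

```text
w_stand pred px [332.2528 169.3208]
281 [0.5467 0.2178 0.0793] ((546.7473754882812, 217.81463623046875), (12.895496368408203, 18.858007431030273), 77.33110046386719)
  fork -1 616 a [-0.0522 -0.0479 -0.0434] b [-0.023   0.0228] floor 323 0.00016911959245448021 -0.04771781473956944
  fork 1 434 a [0.0419 0.0456 0.0503] b [-0.0228  0.0226] floor 252 -4.755846786541276e-05 0.04602692177370567
scene0 pred px [367.2572 203.0117]
19 [0.5502 0.2173 0.0799] ((550.1053466796875, 216.916748046875), (11.720051765441895, 19.694599151611328), 83.11151123046875)
  fork -1 89 a [-0.0488 -0.0433 -0.0397] b [-0.0219  0.0213] floor 16 0.0015449294347992671 -0.043240426172807774
  fork 1 114 a [0.0436 0.0509 0.0541] b [-0.0219  0.022 ] floor 26 0.000818305993980802 0.04984463314934235
top0 pred px [267.9792 181.2187]
4 [0.5417 0.2169 0.0792] ((541.7554321289062, 216.8721923828125), (3.717003583908081, 2.3784854412078857), 74.9508285522461)
  fork -1 11 a [-0.0536 -0.0513 -0.0496] b [-0.0252  0.0154] floor 2 0.005431687197528969 -0.04998372119903374
  fork 1 13 a [0.0406 0.0424 0.0448] b [-0.0052  0.0158] floor 6 0.003846293622003953 0.042461419312594284
-0.1 4918 [-0.0115  0.0119]
-0.07 3980 [-0.0116  0.0119]
-0.04 3138 [-0.0115  0.0119]
-0.02 2995 [-0.0172  0.0171]
```

The moment at the third trial is about 0, the tube is centred in the jaws (edges at -11.6 and +11.9 mm), and it is level. I'll use stand centre (0.5468, 0.2178) and yaw -0.207, carry the boom level to above the stand, and check there.

```bash
cat >> h.py <<'E'
SC=np.array([.5468,.2178]); SY=-0.207; SU=np.array([np.cos(SY),np.sin(SY)]); SN=np.array([-SU[1],SU[0]])
E
python3 - <<'E'
from h import *
try:
    env.grip(0.0,f_grip=90)
    p=env.get_state()["tcp_pos"].copy()
    env.movel([p[0],p[1],0.225],velocity=0.1)
    env.movel(np.r_[SC,0.225],velocity=0.15,rot=down(SY))
    env.movel(np.r_[SC,0.185],velocity=0.08)
    env.dwell(0.3)
except env.PlanningError as e: print("PE",e)
s=env.get_state(); print(s["time"],s["tcp_pos"],s["orientation"],down(SY))
w,_=wrench(15); print(w,"lat",w[3:5]@SN)
for n in("scene","wrist","top"):
    c=calibration(n); p,d=camera(n); cv2.imwrite(f"pics/{n}4.png",p); np.savez(f"{n}4.npz",p=p,d=d,**{k:np.array(v) for k,v in c.items()})
    P,_=cloud(c,d); r=P[:,:2]-SC; a=r@SU;b=r@SN
    m=(abs(P[:,2]-.142)<.006)&(abs(b)<.02)&(abs(a)<.13)
    if m.sum()>30:
        k=np.polyfit(a[m],P[m][:,2],1); L=np.polyfit(a[m],b[m],1); print(n,m.sum(),"tilt",k,"lat",L)
p=cv2.imread("pics/scene4.png"); cv2.imwrite("pics/scene4c.png",cv2.resize(p[120:280,280:480],None,fx=4,fy=3.7,interpolation=cv2.INTER_CUBIC))
E
```

```text
18.2417 [0.547  0.2179 0.1854] [0.0003 0.1033 0.9946 0.0002] [0.     0.1033 0.9946 0.    ]
[ 0.0198  0.1247 -5.5717 -0.0018 -0.0019  0.0033] lat -0.0022623647931494916
scene 353 tilt [-0.0011  0.1415] lat [ 0.006  -0.0007]
wrist 24825 tilt [0.0021 0.1415] lat [-0.0006  0.0005]
top 238 tilt [0.0044 0.1413] lat [ 0.1335 -0.0164]
```

```bash
sleep 1
```

```text
(no output)
```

View pics/scene4c.png

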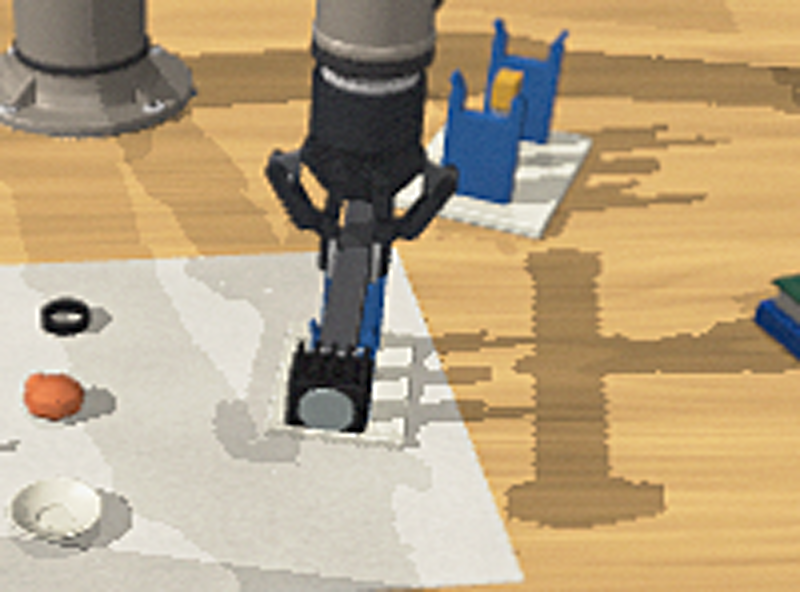

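View pics/wrist4.png

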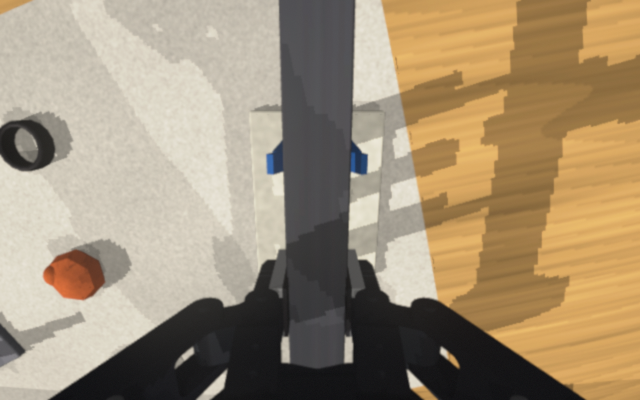

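The boom hangs level above the stand, with the fork lips showing evenly either side of the tube at wrist px (273,162) and (361,160). One relative lateral check, then I lower it.

```bash
python3 - <<'E'
from h import *
p,d,c=load("wrist4.npz"); hsv=cv2.cvtColor(p,cv2.COLOR_BGR2HSV); P,uv=cloud(c,d,cv2.inRange(hsv,(100,110,30),(125,255,255)))
r=P[:,:2]-SC; a=r@SU;b=r@SN; ok=(abs(a)<.06)&(abs(b)<.035)&(P[:,2]>.05)&(P[:,2]<.11)
print(ok.sum(),np.percentile(b[ok],[1,99]),np.percentile(a[ok],[3,97]),np.percentile(P[ok][:,2],[2,98]))
for s in(-1,1): k=ok&(b*s>0); print(s,k.sum(),np.percentile(b[k],[2,98]))
P,_=cloud(c,d); r=P[:,:2]-SC; a=r@SU;b=r@SN
m=(abs(P[:,2]-.1415)<.004)&(abs(b)<.02)&(a<-.03)&(a>-.1); print("tube",np.percentile(b[m],[1,99]))
env.movel(np.r_[SC,0.153],velocity=0.05)
env.dwell(.2); w,_=wrench(10); print(env.get_state()["tcp_pos"],w)
hit=env.movel(np.r_[SC,0.1455],velocity=0.008,stop_force=3.5)
s=env.get_state(); env.dwell(.2); w,_=wrench(15); print(hit,s["time"],s["tcp_pos"],w,"lat",w[3:5]@SN)
E
```

```text
573 [-0.0236  0.0247] [-0.0516 -0.0428] [0.0706 0.0988]
-1 222 [-0.0237 -0.0174]
1 351 [0.0179 0.0246]
tube [-0.0112  0.0122]
[0.5469 0.2178 0.1532] [ 0.0115 -0.0005 -5.7668  0.0009  0.0058 -0.001 ]
True 20.65 [0.5467 0.2178 0.1455] [ 4.7557  1.6324  1.7252  0.3696 -1.0366 -0.0059] lat -0.9384738415827297
```

Contact has been made, but there is an unexpected sideways force of about 5 N. I'll look before doing anything more.

```bash
python3 - <<'E'
from h import *
env.dwell(0.3); w,_=wrench(15); s=env.get_state(); print(s["time"],s["tcp_pos"],s["orientation"],w,"lat",w[3:5]@SN,"ax",w[3:5]@SU)
for n in("scene","wrist"):
    c=calibration(n); p,d=camera(n); cv2.imwrite(f"pics/{n}5.png",p); np.savez(f"{n}5.npz",p=p,d=d,**{k:np.array(v) for k,v in c.items()})
    P,_=cloud(c,d); r=P[:,:2]-SC; a=r@SU;b=r@SN
    m=(abs(P[:,2]-.102)<.005)&(abs(b)<.02)&(abs(a)<.13)
    k=np.polyfit(a[m],P[m][:,2],1); L=np.polyfit(a[m],b[m],1); print(n,m.sum(),"tilt",k,"lat",L)
p=cv2.imread("pics/scene5.png"); cv2.imwrite("pics/scene5c.png",cv2.resize(p[120:260,290:450],None,fx=4.5,fy=4.2,interpolation=cv2.INTER_CUBIC))
E
```

```text
21.65 [0.5465 0.2177 0.145 ] [-0.0004  0.1033  0.9947 -0.0004] [ 4.8395  1.6226  1.8879  0.3719 -1.0794  0.0072] lat -0.979969896482307 ax 0.5857780321967024
scene 346 tilt [0.0007 0.1013] lat [ 0.0094 -0.0012]
wrist 24708 tilt [0.0018 0.1014] lat [-0.0002  0.0002]
```

```bash
sleep 1
```

```text
(no output)
```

View pics/scene5c.png

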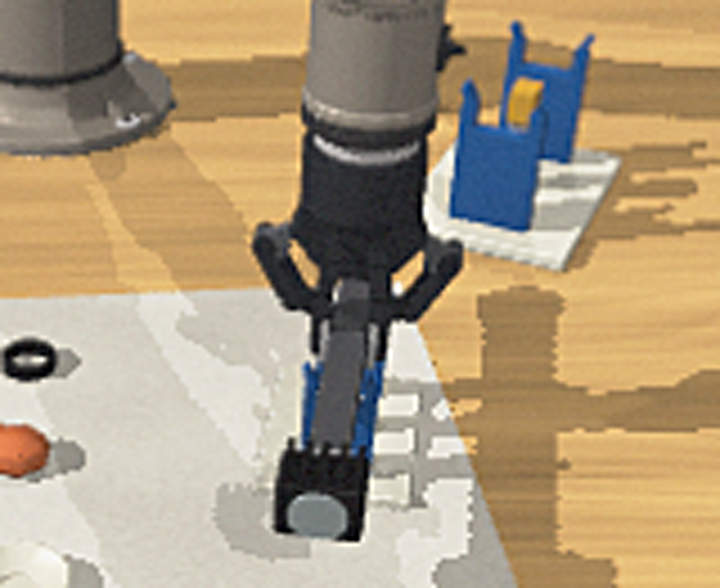

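View pics/wrist5.png

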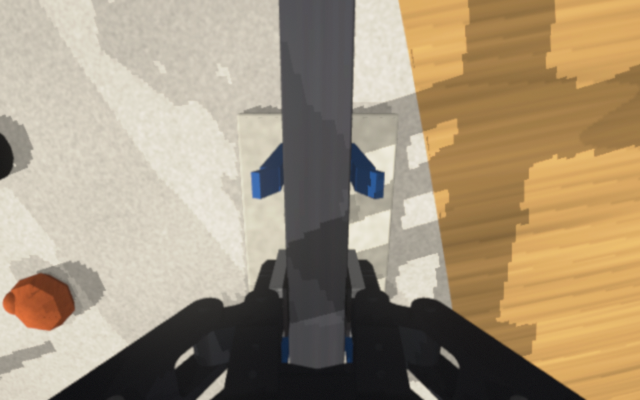

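The views look right: the tube is level, centred between the forks and resting only on the saddle. The moments are consistent with pure friction shear at the saddle. I'll unload it by lifting slightly and setting it down again more softly.

```bash
python3 - <<'E'
from h import *
def rep(t):
    w,_=wrench(12); s=env.get_state(); print(t,round(s["time"],2),s["tcp_pos"],w,"lat",w[3:5]@SN,"ax",w[3:5]@SU); return w
env.movel(np.r_[SC,0.150],velocity=0.02); env.dwell(.2); rep("up")
for z in (0.1475,0.1468,0.1462):
    env.movel(np.r_[SC,z],velocity=0.01); env.dwell(.15); w=rep(z)
    if w[2]>-1: break
E
```

```text
up 22.6 [0.5467 0.2178 0.1499] [-0.0651 -0.0188 -5.775  -0.0171 -0.0209 -0.0124] lat -0.0239680831194814 ax -0.0124489623711788
0.1475 23.35 [0.5468 0.2178 0.1475] [-0.2178  0.1164 -5.5754 -0.0033 -0.0178  0.0127] lat -0.01810610044600431 ax 0.00043199459947270693
0.1468 23.95 [0.5468 0.2178 0.1468] [ 0.0995  0.0767 -5.384   0.0078 -0.0432 -0.0208] lat -0.04063563608893451 ax 0.01648785353641083
0.1462 24.55 [0.5468 0.2178 0.1462] [-0.3991 -0.2854 -2.9448 -0.0341  0.0476 -0.0067] lat 0.039557948511024225 ax -0.043131901744293724
```

```bash
cat > look.py <<'E'
from h import *
def chk(n,tag):
    c=calibration(n); p,d=camera(n); cv2.imwrite(f"pics/{n}{tag}.png",p)
    P,_=cloud(c,d); r=P[:,:2]-SC; a=r@SU;b=r@SN
    m=(abs(P[:,2]-.102)<.014)&(abs(b)<.011)&(abs(a)<.13)
    k=np.polyfit(a[m],P[m][:,2],1)
    for _ in range(4):
        g=abs(np.polyval(k,a[m])-P[m][:,2])<.003; k=np.polyfit(a[m][g],P[m][:,2][g],1)
    L=np.polyfit(a[m][g],b[m][g],1); print(n,m.sum(),"tilt",k,"lat",L,"t",env.get_state()["time"]); return p
E
python3 - <<'E'
from h import *; from look import chk
env.movel(np.r_[SC,0.1456],velocity=0.01); env.dwell(.2); w,_=wrench(12); print(w,env.get_state()["tcp_pos"])
if w[2]<-1:
    env.movel(np.r_[SC,0.1453],velocity=0.01); env.dwell(.2); w,_=wrench(12); print(w,env.get_state()["tcp_pos"])
chk("wrist","6")
env.grip(0.0,f_grip=20); w,_=wrench(8); print(w)
env.grip(0.034); env.dwell(.2)
w,_=wrench(8); print("open",w,env.get_state()["opening"])
chk("wrist","7"); chk("scene","7")
E
```

```text
[-0.944  -0.1888 -0.6167 -0.0634  0.1733 -0.0068] [0.5468 0.2178 0.1457]
wrist 22451 tilt [-0.0022  0.102 ] lat [-0.0001 -0.    ] t 25.25
[-0.6319 -0.0904 -0.7648 -0.061   0.1606 -0.0137]
open [-0.3063  0.053   0.0449  0.0039 -0.0021  0.0026] 0.03411681722783179
wrist 22279 tilt [0.0015 0.1018] lat [0.0001 0.    ] t 26.2583
scene 307 tilt [0.0001 0.1018] lat [ 0.0023 -0.0002] t 26.3083
```

```bash
sleep 1
```

```text
(no output)
```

View pics/wrist7.png

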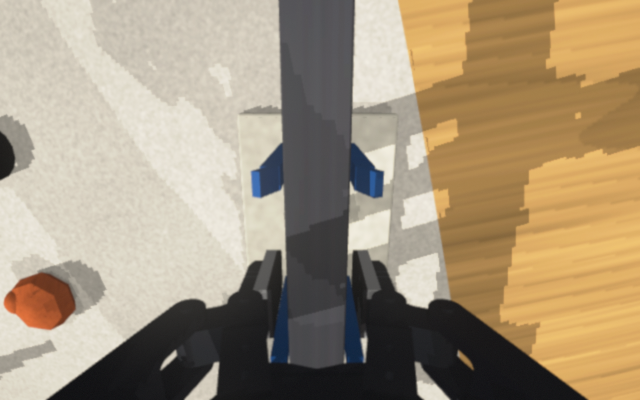

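The jaws are clear of the tube on both sides (gaps at u≈275 and u≈360) and the boom stays level on the saddle. I'll open wider and retreat straight up.

```bash
python3 - <<'E'
from h import *; from look import chk
env.grip(0.07); 
env.movel(np.r_[SC,0.185],velocity=0.06); env.movel(np.r_[SC,0.30],velocity=0.15)
env.dwell(0.5)
w,_=wrench(8); print(w)
for n in("wrist","scene","top"): p=chk(n,"8")
p=cv2.imread("pics/scene8.png"); cv2.imwrite("pics/scene8c.png",cv2.resize(p[120:280,190:450],None,fx=3,fy=3,interpolation=cv2.INTER_CUBIC))
env.dwell(1.0); chk("wrist","9"); chk("scene","9")
E
```

```text
[-0.2315 -0.0364  0.1985  0.0082 -0.0074 -0.0053]
wrist 7697 tilt [0.0008 0.1018] lat [-0.0002  0.    ] t 29.1583
scene 397 tilt [-0.0007  0.1019] lat [0.0017 0.    ] t 29.2083
top 239 tilt [-0.0035  0.1026] lat [ 0.0308 -0.0036] t 29.2583
wrist 7690 tilt [0.001  0.1018] lat [-0.0002  0.    ] t 30.3083
scene 398 tilt [-0.0015  0.1019] lat [ 0.001 -0.   ] t 30.3583
```

```bash
sleep 1
```

View pics/scene8c.png

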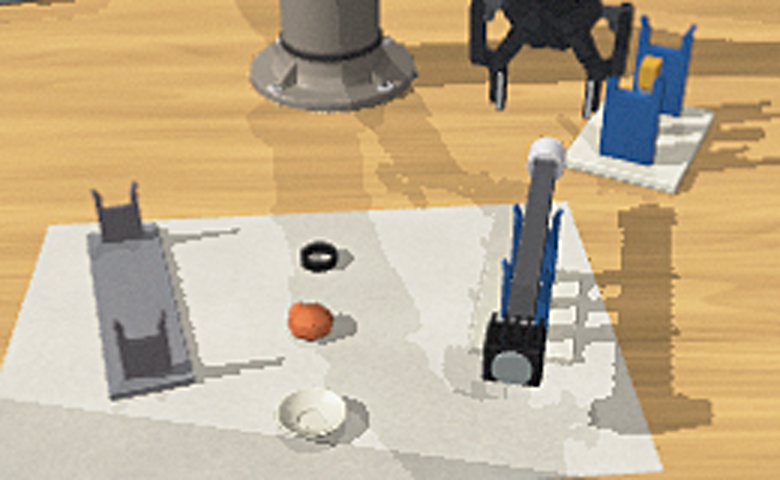

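View pics/wrist9.png

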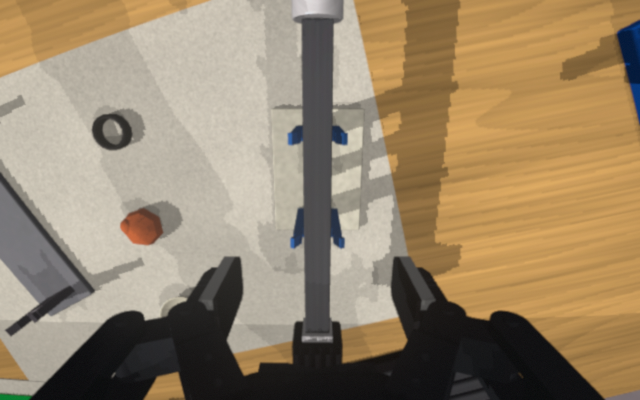

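The boom lies in both forks and is level and steady (tilt about 1 mrad, tube top 0.102 m). The rock, dish and lens have not moved. The arm is clear, so I'm handing in.

```bash
python3 -c "
from h import *
print(job.job_done(), env.get_state()['time'])"
```

```text
the job is handed in; nothing more can be done
the job is handed in; nothing more can be done
```

The boom is balanced level on the brass saddle of the smaller stand and released, and I handed the job in at about 30.4 s.

- **Finding the balance point:** I lifted the boom 6 mm at three points on the rack: its middle, then 35 mm and 7 mm toward the counterweight. The wrist moments put the balance point about 7 mm from the middle, toward the counterweight. The last lift there read about 0 N·m and stayed level.
- **Placing it:** I carried it level to the smaller stand, the one on the mat. The first touch-down showed about 5 N of sideways friction, so I raised the boom a few millimetres and set it down again in small steps. I opened the jaws once the saddle carried almost all the weight, and the arm backed straight up.
- **Last checks:**
  - The wrist and scene cameras put the tilt at 1–1.5 mrad or less.
  - The tube top was at 0.102 m, as expected for resting on the sprung saddle. It was laterally centred between the forks and unchanged over the last second.
  - The rock, dish and lens looked unmoved.
- **Disagreement:** The top camera's coarse fit was about 3.5 mm off sideways and 3.5 mrad off in tilt. I relied on the wrist and scene cameras, which agreed with each other.

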